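Start up the meeting equipment in order

TASK

Start up the meeting equipment in order: press in the power key on top of the oblong router with the two aerials first, then the one on the square docking station, then the one on the round conference speaker. Press gently with the fingertips, pushing each key in fully so that it stays down, and never press a device's key before the key of the one ahead of it is in. Do not lift, tip or push the devices from their places, and leave the other things on the desk alone.

Things in the scene. Friction and masses are not known exactly. Their poses are not given: they have to be found in the camera images.
- router: Network router: oblong grey plastic box 90 x 140 x 32 mm (x, y, height) with two upright black stub aerials at the rear corners (tops 65 mm above the table); origin at the centre of its underside, x to its rear, y along its length, z up. Loose, about 0.5 kg, on rubber feet. Its power key is a 26 mm round black rubber-capped push key on the top, standing 13 to 14 mm proud of the housing when off and 8 mm when on.
- dock: Docking station: square grey plastic box 95 x 95 x 38 mm with sockets in its front face; origin at the centre of its underside, x to its rear, z up. Loose, about 0.5 kg, on rubber feet. Its power key is a 26 mm round black rubber-capped push key on the top, standing 13 to 14 mm proud of the housing when off and 8 mm when on.
- speaker: Conference speaker: round grey plastic puck 112 mm across, 36 mm high, with a perforated top; origin at the centre of its underside, z up. Loose, about 0.5 kg, on rubber feet. Its power key is a 26 mm round black rubber-capped push key on the top, standing 13 to 14 mm proud of the housing when off and 8 mm when on.
- router_keytop (a point): Centre of the top face of the router's round power key (26 mm across); it goes down with the key and its cap; z up.
- router_key (a joint): Travel of the router's power key: 0 to 0.001 m = off (out), as at the start; 0.006 m = fully in. Resists with about 2.5 N and stays where it is pushed; on beyond 0.004 m. The rubber cap on it is springy (2 N per mm, gives up to 6 mm, then springs back), so the cap's top must be pushed down about 8 mm to bring the key fully in; it is hard after 12 mm.
- dock_keytop (a point): Centre of the top face of the dock's round power key (26 mm across); it goes down with the key and its cap; z up.
- dock_key (a joint): Travel of the dock's power key: 0 to 0.001 m = off (out), as at the start; 0.006 m = fully in. Resists with about 2.5 N and stays where it is pushed; on beyond 0.004 m. The rubber cap on it is springy (2 N per mm, gives up to 6 mm, then springs back), so the cap's top must be pushed down about 8 mm to bring the key fully in; it is hard after 12 mm.
- speaker_keytop (a point): Centre of the top face of the speaker's round power key (26 mm across); it goes down with the key and its cap; z up.
- speaker_key (a joint): Travel of the speaker's power key: 0 to 0.001 m = off (out), as at the start; 0.006 m = fully in. Resists with about 2.5 N and stays where it is pushed; on beyond 0.004 m. The rubber cap on it is springy (2 N per mm, gives up to 6 mm, then springs back), so the cap's top must be pushed down about 8 mm to bring the key fully in; it is hard after 12 mm.
- battery_9v: Bystander: 9 V block battery, 28 x 31 x 47 mm, standing; origin at the centre of its underside. Leave alone.
- correction_fluid: Bystander: small white bottle, 31 mm across, 74 mm high, standing; origin at the centre of its underside. Leave alone.
- eraser: Bystander: eraser, 34 x 46 x 12 mm; origin at the centre of its underside. Leave alone.
- usb_stick: Bystander: USB stick, 47 x 52 x 10 mm; origin at the centre of its underside. Leave alone.
- clip_tin: Bystander: round tin, 66 mm across, 30 mm high; origin at the centre of its underside. Leave alone.
- calculator: Bystander: desk calculator, 148 x 102 x 16 mm; origin at the centre of its underside. Leave alone.

How it is judged:
By the outcome, as a careful person would: the job done as asked, in the order asked, and still so for the second after the job is handed in, with the robot touching nothing.
It also fails if it takes over 48 s, if anything falls off the work surface, if the arm or the gripper's body presses on something with over 40 N, if the wrist force passes 120 N, or if a joint passes its speed limit or range.

ROBOT

A 6-joint arm with a two-finger parallel gripper is mounted at the origin on a cart in front of the work surface, level with it; the furniture and walls round the work are solid. World frame = base frame: x ahead of the robot, y to its left, z up, the work surface at z = 0. Lengths are in m, angles in rad, forces in N, time in s.
With the tool pointing down it reaches from about 0.325 to 1 m from the base axis. Payload 5.1 kg.
Tool frame: the origin (TCP) lies between the finger pads; the fingertips stand arm.finger_overhang ahead of it and the grasp point (between the pads) lies 11 mm behind it (arm.finger_overhang is the distance from the TCP to the fingertips, in m); z points along the fingers, y is the line along which they close (so a half turn about z gives the same grasp; the last joint's range is limited). The gripper opens to 85 mm and grips with 20 to 120 N. Pads are 22 mm wide; open, the fingers measure 114 mm over their backs; the gripper's body (76 mm by 85 mm) begins 54 mm behind the grasp point. The pads swing forward as they close: fully open they stand 13 mm farther back than shut.
Start: joints at [1.095, 0.124, 1.65, -0, 1.367, -0.083], TCP at [0.249, 0.6, 0.239] pointing down, gripper open.
Joint ranges: [-2.61, 2.61], [-1.02, 2.33], [0.03, 2.71], [-1.35, 4.49], [0.32, 2.68], [-2.91, 2.91]. Speed limits (rad/s): [2.57, 2.57, 3.14, 3.14, 3.14, 3.14].

INTERFACE

Orientations are given as a unit quaternion [w, x, y, z].
In Python, from rig import arm gives the robot as it stands.
- The arm moves only by the tool arm_command, never from a script. Its argument "steps" is a list of rows, each an object with "linear": the shift along the world's x, y, z scaled (see below), a list of three; "rot": the turn, a rotation vector about the world's x, y, z scaled (see below), a list of three. A call has 1 to 5 rows; each row shifts and turns the commanded pose from where the row before left it; what a row does not reach is not made up. The controller multiplies each number of a shift by 0.02 m and each number of a turn by pi/4 rad. A row lasts 1/12 s, in which the tool goes at most 41.7 mm and 7.16 degrees, less where a joint would pass 70% of its speed; a pose out of reach is approached as far as the arm can. A call with a number of a shift or a turn outside -1 to 1 is refused whole. A call with a gripper value outside its range is refused whole. "hand" is the gripper command: -1 is shut, 1 is fully open, values between are in proportion, set as the call begins (left out, the last holds). The fingers move at their own pace and stop on an object; the grip force is fixed at half the most. Time passes only in rows, so rows that do not move let the fingers close. It gives the time, the measured TCP pose, the force, the opening and the grip force at its end, in the units of the state.
- arm.observe(): the state, without advancing time (a new reading comes with each control period).
- arm.snapshot(name): name is "side" or "top" or "wrist"; returns a dict with "pixels" (384x512x3 uint8, red, green, blue), "range_z" (384x512 float32, m along the optical axis (not along the pixel's ray), 0 where there is no reading), "intrinsics" (3x3 intrinsics, pixels), "R" (3x3) and "t" (3): a world point X has camera coordinates R X + t. Camera axes: x right, y down, z forward; pixel columns grow to the right and rows downward; lengths in m; the calibration is good to about 2 mm. A picture is of the moment at which its call begins.
- arm.hand_in(): hands the job in; it is judged then, once.
The state is a dict: "t": time; "joints": joint angles; "joint_velocities": joint speeds; "tau": joint torques, N m; "tcp_pos": TCP position; "ee_rot": TCP orientation; "wrist_force": force on the tool from outside, world axes, zero at the start; "moment": the same for the moment, N m; "grip_width": finger opening in m; "grip_force": force on a finger pad.
Only numpy, scipy, OpenCV 4.12 (cv2) and the standard library are available. Lean on these libraries where they do the work, as an engineer would, in place of code of your own. Each camera call takes 0.05 s, during which the arm holds its last target. There are 200 camera calls.

## Working session

There is one attempt and no reset: what is moved stays moved. The work goes in short steps, Python scripts to look and compute and a tool call to move; the robot and the scene stay as the last step left them, time stands still between calls to the robot, and variables do not carry over. Pictures are saved under pics/ and viewed, at most 10 in all, crops included, and the job is handed in when it is done.

Besides the shell and the picture viewer there is one more tool, called after "Call:" as name(argument=value, ...), one argument or row to a line, values as JSON. arm_command: Moves the arm, as the interface text tells. Shifts and turns lie within -1 to 1; 1 stands for 0.02 m of shift or pi/4 rad of turn. Its arguments: {"type":"object","properties":{"steps":{"type":"array"},"hand":{"type":"number"}},"required":["steps"]}

```bash
mkdir -p pics; python3 - <<'E'
from rig import arm
import cv2,numpy as np
print(arm.finger_overhang, arm.observe())
for n in("top","side"):
    s=arm.snapshot(n); cv2.imwrite(f"pics/{n}0.png",s["pixels"][:,:,::-1]); np.savez(f"{n}0.npz",**s)
    print(n,s["R"],s["t"],s["intrinsics"])
E
```

```text
0.008 {'t': 0.0, 'joints': array([ 1.09539824e+00,  1.24500444e-01,  1.65166542e+00, -9.53093173e-06,
        1.36750887e+00, -8.26015788e-02]), 'joint_velocities': array([-2.10198883e-03, -1.20585903e-03, -1.26887845e-03,  3.12199839e-05,
        1.50732026e-04, -6.55714000e-04]), 'tau': array([ 3.87327309e-03, -4.23590255e+01, -3.65469217e+01,  2.41442522e-04,
        6.67258122e-03, -1.62722836e-05]), 'tcp_pos': array([0.2485604 , 0.59995572, 0.2380611 ]), 'ee_rot': array([-2.82210068e-04,  1.95137043e-01,  9.80775433e-01, -1.00206768e-03]), 'wrist_force': array([ 0.21473708,  0.48856852, -0.40640616]), 'moment': array([-0.04684333,  0.00885624, -0.01634169]), 'grip_force': 0.0, 'grip_width': 0.08510903215273073}
top [[ 0.01443719 -0.99988521  0.00459629]
 [-0.98091479 -0.01505439 -0.19385442]
 [ 0.19390136 -0.00170986 -0.98101954]] [0.04077432 0.51253776 1.02292792] [[418.27345914   0.         253.97884893]
 [  0.         418.27345914 191.31331064]
 [  0.           0.           1.        ]]
side [[ 0.86589211 -0.50014272 -0.00938683]
 [-0.33209826 -0.56072292 -0.7584857 ]
 [ 0.37408769  0.65988413 -0.65162207]] [-0.40532642  0.25771295  0.86080604] [[405.93425684   0.         252.44271432]
 [  0.         405.93425684 189.96526789]
 [  0.           0.           1.        ]]
```

View pics/top0.png

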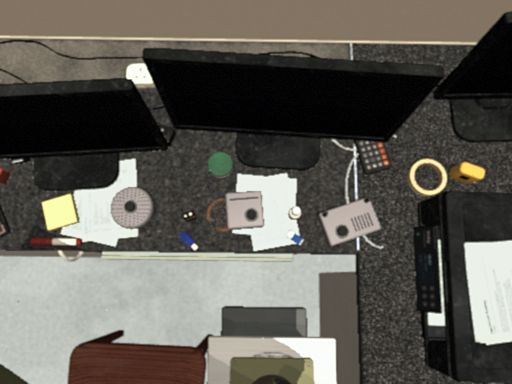

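View pics/side0.png

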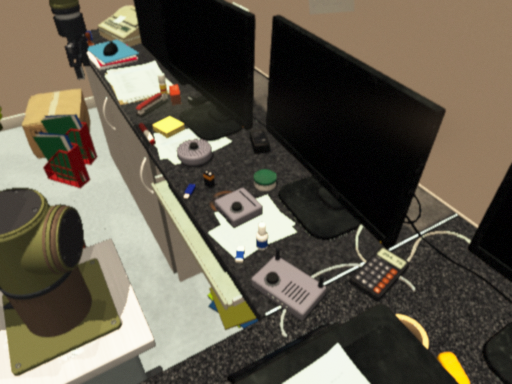

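```bash
cat > h.py <<'E'
import numpy as np,cv2
def ray(s,u,v,z):
    K,R,t=s["intrinsics"],s["R"],s["t"]; o=-R.T@t
    d=R.T@np.linalg.inv(K)@np.array([u,v,1.]); return o+d*(z-o[2])/d[2]
def blob(s,u,v,thr=70,r=12):
    g=cv2.cvtColor(s["pixels"],cv2.COLOR_RGB2GRAY); m=np.zeros_like(g); m[v-r:v+r+1,u-r:u+r+1]=255
    n,l,st,c=cv2.connectedComponentsWithStats(((g<thr)&(m>0)).astype(np.uint8)); k=l[v,u]
    return c[k],st[k]
def cloud(s):
    h,w=s["range_z"].shape; u,v=np.meshgrid(np.arange(w),np.arange(h)); z=s["range_z"].astype(float)
    p=np.stack([u*z,v*z,z],-1)@np.linalg.inv(s["intrinsics"]).T
    p=(p-s["t"])@s["R"]; p[z==0]=np.nan; return p
E
python3 - <<'E'
from h import *
S={n:dict(np.load(f"{n}0.npz")) for n in("top","side")}
px={"router":((342,231),(272,279),.0455),"dock":((251,214),(238,206),.0515),"speaker":((130,206),(195,146),.0495)}
C={n:cloud(S[n]) for n in S}
for k,(a,b,z) in px.items():
    for n,p in(("top",a),("side",b)):
        c,st=blob(S[n],*p); print(k,n,c.round(1),st,ray(S[n],*c,z).round(4),C[n][int(round(c[1])),int(round(c[0]))].round(4))
P=np.concatenate([C["top"].reshape(-1,3),C["side"].reshape(-1,3)])
P=P[~np.isnan(P[:,0])]
for y in np.arange(-.45,.65,.1):
    q=P[(abs(P[:,1]-y)<.05)&(P[:,0]>.2)&(P[:,0]<1.1)]
    print(round(y,2),[(round(x,2),round(q[abs(q[:,0]-x)<.03][:,2].max(),3)) for x in np.arange(.25,.9,.06) if (abs(q[:,0]-x)<.03).any()])
for n in("top","side"):
    m=(C[n][...,2]>.12)&(C[n][...,0]>.3)&(abs(C[n][...,1])<.4); print(n,C[n][m][:,0].min() if m.any() else None)
E
```

```text
router top [341.8 230.5] [337 226  10  10  76] [ 0.415  -0.1753  0.0455] [ 0.4135 -0.1753  0.0484]
router side [272.  278.1] [266 273  13  12 115] [ 0.412  -0.1812  0.0455] [ 0.4114 -0.1823  0.0475]
dock top [251.  214.1] [247 210   9  10  70] [0.4527 0.0551 0.0515] [0.4526 0.0551 0.0532]
dock side [236.4 206.5] [232 202  10   9  74] [0.45   0.0488 0.0515] [0.4503 0.0516 0.0508]
speaker top [129.7 205.9] [125 201  10  10  75] [0.4692 0.3642 0.0495] [0.469  0.3633 0.0499]
speaker side [193.3 145.8] [190 143   8   7  45] [0.4663 0.3568 0.0495] [0.4661 0.3591 0.0474]
-0.45 [(np.float64(0.25), np.float64(0.177)), (np.float64(0.31), np.float64(0.178)), (np.float64(0.37), np.float64(0.188)), (np.float64(0.43), np.float64(0.173)), (np.float64(0.49), np.float64(0.172)), (np.float64(0.55), np.float64(0.068)), (np.float64(0.61), np.float64(0.067)), (np.float64(0.67), np.float64(0.013)), (np.float64(0.73), np.float64(0.434)), (np.float64(0.79), np.float64(0.016)), (np.float64(0.85), np.float64(0.012))]
-0.35 [(np.float64(0.25), np.float64(0.17)), (np.float64(0.31), np.float64(0.17)), (np.float6
[... 3249 characters left out ...]
49), np.float64(0.041)), (np.float64(0.55), np.float64(0.018)), (np.float64(0.61), np.float64(0.438)), (np.float64(0.67), np.float64(0.026)), (np.float64(0.73), np.float64(0.015)), (np.float64(0.79), np.float64(0.006)), (np.float64(0.85), np.float64(0.034))]
0.55 [(np.float64(0.25), np.float64(0.452)), (np.float64(0.31), np.float64(0.44)), (np.float64(0.37), np.float64(0.023)), (np.float64(0.43), np.float64(0.031)), (np.float64(0.49), np.float64(0.031)), (np.float64(0.55), np.float64(0.186)), (np.float64(0.61), np.float64(0.413)), (np.float64(0.67), np.float64(0.036)), (np.float64(0.79), np.float64(0.006)), (np.float64(0.85), np.float64(0.007))]
top 0.300595970352748
side 0.30022010275264566
```

Call:
arm_command(
  steps=[
    {"linear": [1,-1,0],"rot": [0,0,0]},
    {"linear": [1,-1,0],"rot": [0,0,0]},
    {"linear": [1,-1,0],"rot": [0,0,0]},
    {"linear": [1,-1,0],"rot": [0,0,0]},
    {"linear": [1,-1,0],"rot": [0,0,0]},
  ],
  hand=-1,
)

```text
t: 0.52
tcp_pos: [0.3493, 0.4993, 0.2387]
ee_rot: [-0.0, 0.195, 0.981, -0.0]
wrist_force: [1.1, 0.3, -0.4]
grip_width: 0.0258
grip_force: 0.0
```

Call:
arm_command(
  steps=[
    {"linear": [1,-1,0],"rot": [0,0,0]},
    {"linear": [1,-1,0],"rot": [0,0,0]},
    {"linear": [1,-1,0],"rot": [0,0,0]},
    {"linear": [0,-1,0],"rot": [0,0,0]},
    {"linear": [0,-1,0],"rot": [0,0,0]},
  ],
)

```text
t: 0.93
tcp_pos: [0.4095, 0.399, 0.2385]
ee_rot: [-0.0, 0.196, 0.981, -0.001]
wrist_force: [1.6, -0.8, 0.0]
grip_width: -0.0001
grip_force: 0.0
```

Call:
arm_command(
  steps=[
    {"linear": [0,-1,0],"rot": [0,0,0]},
    {"linear": [0,-1,0],"rot": [0,0,0]},
    {"linear": [0,-1,0],"rot": [0,0,0]},
    {"linear": [0,-1,0],"rot": [0,0,0]},
    {"linear": [0,-1,0],"rot": [0,0,0]},
  ],
)

```text
t: 1.35
tcp_pos: [0.4084, 0.2994, 0.2387]
ee_rot: [-0.0, 0.195, 0.981, -0.0]
wrist_force: [-0.6, -0.3, -0.3]
grip_width: -0.0002
grip_force: 0.0
```

Tracking is good; continue to y ≈ -0.178, snapping the wrist view there.

Call:
arm_command(
  steps=[
    {"linear": [0,-1,0],"rot": [0,0,0]},
    {"linear": [0,-1,0],"rot": [0,0,0]},
    {"linear": [0,-1,0],"rot": [0,0,0]},
    {"linear": [0,-1,0],"rot": [0,0,0]},
    {"linear": [0,-1,0],"rot": [0,0,0]},
  ],
)

```text
t: 1.77
tcp_pos: [0.4084, 0.1995, 0.2388]
ee_rot: [-0.0, 0.195, 0.981, -0.0]
wrist_force: [0.3, -0.8, -0.2]
grip_width: 0.0001
grip_force: 0.0
```

Call:
arm_command(
  steps=[
    {"linear": [0,-1,0],"rot": [0,0,0]},
    {"linear": [0,-1,0],"rot": [0,0,0]},
    {"linear": [0,-1,0],"rot": [0,0,0]},
    {"linear": [0,-1,0],"rot": [0,0,0]},
    {"linear": [0,-1,0],"rot": [0,0,0]},
  ],
)

```text
t: 2.18
tcp_pos: [0.4084, 0.0995, 0.2389]
ee_rot: [-0.0, 0.195, 0.981, -0.0]
wrist_force: [-1.0, 0.6, 0.5]
grip_width: 0.0001
grip_force: 0.0
```

Call:
arm_command(
  steps=[
    {"linear": [0,-1,0],"rot": [0,0,0]},
    {"linear": [0,-1,0],"rot": [0,0,0]},
    {"linear": [0,-1,0],"rot": [0,0,0]},
    {"linear": [0,-1,0],"rot": [0,0,0]},
    {"linear": [0,-1,0],"rot": [0,0,0]},
  ],
)

```text
t: 2.6
tcp_pos: [0.4084, -0.0004, 0.2389]
ee_rot: [-0.0, 0.195, 0.981, -0.0]
wrist_force: [0.3, -0.0, 0.5]
grip_width: -0.0001
grip_force: 0.0
```

Call:
arm_command(
  steps=[
    {"linear": [0,-1,0],"rot": [0,0,0]},
    {"linear": [0,-1,0],"rot": [0,0,0]},
    {"linear": [0,-1,0],"rot": [0,0,0]},
    {"linear": [0,-1,0],"rot": [0,0,0]},
    {"linear": [0,-1,0],"rot": [0,0,0]},
  ],
)

```text
t: 3.02
tcp_pos: [0.4084, -0.1004, 0.2389]
ee_rot: [-0.0, 0.195, 0.981, 0.0]
wrist_force: [0.6, 0.1, 0.0]
grip_width: -0.0002
grip_force: 0.0
```

Call:
arm_command(
  steps=[
    {"linear": [0.2,-1,-1],"rot": [0,0,0]},
    {"linear": [0,-1,-1],"rot": [0,0,0]},
    {"linear": [0,-1,-1],"rot": [0,0,0]},
    {"linear": [0,-0.9,-1],"rot": [0,0,0]},
    {"linear": [0,0,0],"rot": [0,0,0]},
  ],
)

```text
t: 3.43
tcp_pos: [0.41, -0.1782, 0.1545]
ee_rot: [-0.004, 0.197, 0.98, 0.001]
wrist_force: [-0.9, 1.4, -0.7]
grip_width: -0.0005
grip_force: 0.0
```

```bash
python3 - <<'E'
from rig import arm
import cv2,numpy as np
print(arm.observe()["tcp_pos"],arm.observe()["wrist_force"])
im=[]
for n in("wrist","top"):
    s=arm.snapshot(n); np.savez(f"{n}1.npz",**s); im.append(s["pixels"][:,:,::-1])
cv2.imwrite("pics/wt1.png",cv2.resize(np.hstack(im),(800,300)))
E
```

```text
[ 0.41004722 -0.17820796  0.15454678] [-0.92669084  1.44399575 -0.69508974]
```

View pics/wt1.png

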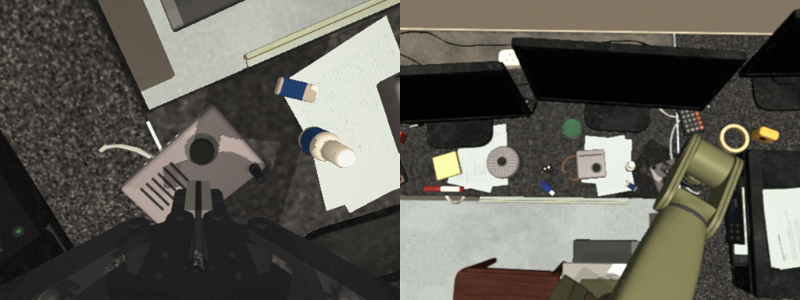

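The wrist view shows the router key at about (258,195) in full pixels, with the shut fingertips near (253,232).

```bash
python3 - <<'E'
from h import *
s=dict(np.load("wrist1.npz")); C=cloud(s)
g=cv2.cvtColor(s["pixels"],cv2.COLOR_RGB2GRAY)
c,st=blob(s,258,195,65,28); print(c,st,ray(s,*c,.0455),C[195,258],C[190,240])
for t in(45,55,80):print(t,blob(s,258,195,t,28))
print(g[185:245:4,256])
m=(C[...,2]>.10); 
print([ (v,C[v,253].round(3)) for v in range(220,270,6)])
E
```

```text
[258.2803532  193.44039735] [242 176  34  35 906] [ 0.41367769 -0.17588839  0.0455    ] [ 0.41454796 -0.17649952  0.04629998] [ 0.40853634 -0.18989071  0.03368134]
45 (array([258.16906475, 193.51318945]), array([243, 177,  32,  34, 834], dtype=int32))
55 (array([258.13942857, 193.54514286]), array([243, 177,  32,  34, 875], dtype=int32))
80 (array([259.84563189, 191.24427481]), array([ 242,  171,   37,   41, 1179], dtype=int32))
[ 36  36  35  34  30  37  34 109 109 110 110 107  30  31  30]
[(220, array([ 0.437, -0.19 ,  0.033])), (226, array([ 0.442, -0.192,  0.034])), (232, array([ 0.399, -0.174,  0.153])), (238, array([ 0.399, -0.174,  0.159])), (244, array([ 0.399, -0.174,  0.165])), (250, array([ 0.399, -0.174,  0.17 ])), (256, array([ 0.399, -0.174,  0.176])), (262, array([ 0.4  , -0.174,  0.179])), (268, array([ 0.399, -0.174,  0.185]))]
```

Call:
arm_command(
  steps=[
    {"linear": [0.2,0.1,-1],"rot": [0,0,0]},
    {"linear": [0,0,-1],"rot": [0,0,0]},
    {"linear": [0,0,-1],"rot": [0,0,0]},
    {"linear": [0,0,-1],"rot": [0,0,0]},
    {"linear": [0,0,-0.2],"rot": [0,0,0]},
  ],
)

```text
t: 3.95
tcp_pos: [0.4157, -0.1738, 0.0735]
ee_rot: [-0.002, 0.195, 0.981, 0.001]
wrist_force: [-0.6, -0.9, 0.3]
grip_width: 0.0001
grip_force: 0.0
```

Call:
arm_command(
  steps=[
    {"linear": [0,0,0],"rot": [0,0,0]},
  ],
)

```text
t: 4.03
tcp_pos: [0.4165, -0.1745, 0.0751]
ee_rot: [-0.001, 0.195, 0.981, 0.0]
wrist_force: [-0.5, -0.0, 0.3]
grip_width: -0.0004
grip_force: 0.0
```

Call:
arm_command(
  steps=[
    {"linear": [-0.14,-0.08,-0.3],"rot": [0,0,0]},
    {"linear": [0,0,-0.3],"rot": [0,0,0]},
    {"linear": [0,0,-0.2],"rot": [0,0,0]},
    {"linear": [0,0,0],"rot": [0,0,0]},
    {"linear": [0,0,0],"rot": [0,0,0]},
  ],
)

```text
t: 4.45
tcp_pos: [0.4141, -0.1772, 0.0595]
ee_rot: [0.0, 0.195, 0.981, -0.0]
wrist_force: [0.3, 0.8, -1.0]
grip_width: -0.0005
grip_force: 0.0
```

Call:
arm_command(
  steps=[
    {"linear": [0,0,-0.1],"rot": [0,0,0]},
    {"linear": [0,0,-0.1],"rot": [0,0,0]},
    {"linear": [0,0,0],"rot": [0,0,0]},
  ],
)

```text
t: 4.7
tcp_pos: [0.4139, -0.1771, 0.0551]
ee_rot: [-0.0, 0.195, 0.981, 0.0]
wrist_force: [0.3, -0.2, 0.5]
grip_width: -0.0
grip_force: 0.0
```

Call:
arm_command(
  steps=[
    {"linear": [0,0,-0.1],"rot": [0,0,0]},
    {"linear": [0,0,-0.1],"rot": [0,0,0]},
    {"linear": [0,0,0],"rot": [0,0,0]},
  ],
)

```text
t: 4.95
tcp_pos: [0.4142, -0.1772, 0.0513]
ee_rot: [0.0, 0.195, 0.981, -0.0]
wrist_force: [-0.7, 0.2, 1.6]
grip_width: 0.0001
grip_force: 1.0
```

Call:
arm_command(
  steps=[
    {"linear": [0,0,-0.1],"rot": [0,0,0]},
    {"linear": [0,0,-0.05],"rot": [0,0,0]},
    {"linear": [0,0,0],"rot": [0,0,0]},
  ],
)

```text
t: 5.2
tcp_pos: [0.4143, -0.1773, 0.0484]
ee_rot: [0.0, 0.195, 0.981, -0.0]
wrist_force: [0.5, -0.7, 2.8]
grip_width: 0.0001
grip_force: 1.0
```

Call:
arm_command(
  steps=[
    {"linear": [0,0,-0.05],"rot": [0,0,0]},
    {"linear": [0,0,-0.05],"rot": [0,0,0]},
    {"linear": [0,0,0],"rot": [0,0,0]},
  ],
)

```text
t: 5.45
tcp_pos: [0.4143, -0.1773, 0.0464]
ee_rot: [0.0, 0.195, 0.981, -0.0]
wrist_force: [1.2, -0.4, 2.8]
grip_width: -0.0001
grip_force: 1.5
```

Call:
arm_command(
  steps=[
    {"linear": [0,0,-0.05],"rot": [0,0,0]},
    {"linear": [0,0,-0.05],"rot": [0,0,0]},
    {"linear": [0,0,0],"rot": [0,0,0]},
  ],
)

```text
t: 5.7
tcp_pos: [0.4143, -0.1773, 0.0447]
ee_rot: [0.0, 0.195, 0.981, -0.0]
wrist_force: [-0.8, 0.6, 6.4]
grip_width: -0.0003
grip_force: 3.2
```

Call:
arm_command(
  steps=[
    {"linear": [0,0,-0.05],"rot": [0,0,0]},
    {"linear": [0,0,0],"rot": [0,0,0]},
  ],
)

```text
t: 5.87
tcp_pos: [0.4143, -0.1773, 0.0439]
ee_rot: [0.0, 0.195, 0.981, -0.0]
wrist_force: [-2.1, 0.6, 8.6]
grip_width: -0.0003
grip_force: 3.9
```

Call:
arm_command(
  steps=[
    {"linear": [0,0,0.5],"rot": [0,0,0]},
    {"linear": [0,0,1],"rot": [0,0,0]},
    {"linear": [0,0,1],"rot": [0,0,0]},
    {"linear": [0,0,1],"rot": [0,0,0]},
    {"linear": [0,0,1],"rot": [0,0,0]},
  ],
)

```text
t: 6.28
tcp_pos: [0.4132, -0.1766, 0.1337]
ee_rot: [-0.001, 0.195, 0.981, 0.0]
wrist_force: [0.2, -0.4, -0.9]
grip_width: 0.0001
grip_force: 0.0
```

Call:
arm_command(
  steps=[
    {"linear": [0,0,1],"rot": [0,0,0]},
    {"linear": [0,0,0],"rot": [0,0,0]},
  ],
)

```text
t: 6.45
tcp_pos: [0.4158, -0.1781, 0.1576]
ee_rot: [0.003, 0.195, 0.981, -0.001]
wrist_force: [0.2, 0.3, 1.4]
grip_width: -0.0001
grip_force: 0.0
```

```bash
python3 - <<'E'
from rig import arm
from h import *
print(arm.observe()["tcp_pos"])
s=arm.snapshot("wrist"); np.savez("wrist2.npz",**s); cv2.imwrite("pics/w2.png",s["pixels"][:,:,::-1])
C=cloud(s);p=s["intrinsics"]@(s["R"]@[.4137,-.176,.04]+s["t"]);p=(p/p[2]).round().astype(int)
c,st=blob(s,p[0],p[1],60,28);print(p,c,st,ray(s,*c,.04))
u,v=c.round().astype(int);print(np.nanmedian(C[v-4:v+5,u-4:u+5,2]),"housing",C[v,u-26],C[v,u+26],C[v-26,u])
s1=dict(np.load("wrist1.npz"));C1=cloud(s1);print("before",np.nanmedian(C1[189:198,254:263,2]))
E
```

```text
[ 0.41583425 -0.17813484  0.1575881 ]
[255 182   1] [255.33799238 182.75857687] [240 167  32  32 787] [ 0.41426569 -0.17625533  0.04      ]
0.04126076359986918 housing [ 0.40791211 -0.19727365  0.0331413 ] [ 0.42436636 -0.15736616  0.0334471 ] [ 0.39561616 -0.16882052  0.03470031]
before 0.04689277179973101
```

View pics/w2.png

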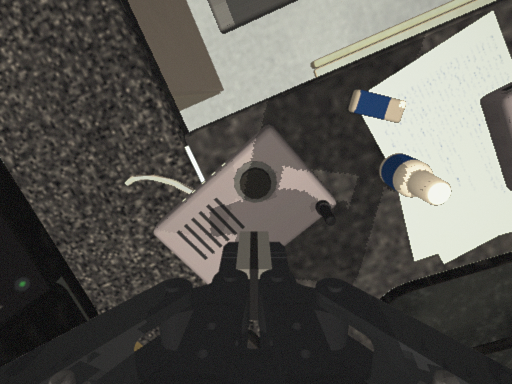

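The router key at (255,182) is now 8 mm proud of the housing, and the router hasn't moved. On to the dock.

Call:
arm_command(
  steps=[
    {"linear": [0.2,1,0],"rot": [0,0,0]},
    {"linear": [0.2,1,0],"rot": [0,0,0]},
    {"linear": [0.2,1,0],"rot": [0,0,0]},
    {"linear": [0.2,1,0],"rot": [0,0,0]},
    {"linear": [0.2,1,0],"rot": [0,0,0]},
  ],
)

```text
t: 6.92
tcp_pos: [0.4328, -0.0758, 0.1512]
ee_rot: [-0.002, 0.195, 0.981, 0.0]
wrist_force: [0.2, 0.0, 0.0]
grip_width: -0.0003
grip_force: 0.0
```

Call:
arm_command(
  steps=[
    {"linear": [0.2,1,0],"rot": [0,0,0]},
    {"linear": [0.2,1,0],"rot": [0,0,0]},
    {"linear": [0.2,1,0],"rot": [0,0,0]},
    {"linear": [0.2,1,0],"rot": [0,0,0]},
    {"linear": [0,1,0],"rot": [0,0,0]},
  ],
)

```text
t: 7.33
tcp_pos: [0.4491, 0.024, 0.1513]
ee_rot: [-0.002, 0.195, 0.981, -0.0]
wrist_force: [1.2, 0.2, -0.0]
grip_width: 0.0003
grip_force: 0.0
```

Call:
arm_command(
  steps=[
    {"linear": [0,1,0],"rot": [0,0,0]},
    {"linear": [0,0.5,0],"rot": [0,0,0]},
    {"linear": [0,0,0],"rot": [0,0,0]},
    {"linear": [0,0,0],"rot": [0,0,0]},
  ],
)

```text
t: 7.67
tcp_pos: [0.4493, 0.0528, 0.1522]
ee_rot: [-0.001, 0.195, 0.981, -0.0]
wrist_force: [0.1, 0.1, -0.0]
grip_width: 0.0003
grip_force: 0.0
```

```bash
cat > look.py <<'E'
import sys
from rig import arm
from h import *
n,x,y,z=sys.argv[1],*map(float,sys.argv[2:5])
print(arm.observe()["tcp_pos"])
s=arm.snapshot("wrist"); cv2.imwrite(f"pics/{n}.png",s["pixels"][:,:,::-1])
C=cloud(s);p=s["intrinsics"]@(s["R"]@[x,y,z]+s["t"]);p=(p/p[2]).round().astype(int)
c,st=blob(s,p[0],p[1],60,28);print(p,c,st,ray(s,*c,z))
u,v=c.round().astype(int);print(np.nanmedian(C[v-4:v+5,u-4:u+5,2]),"around",C[v,u-26],C[v,u+26],C[v-26,u])
E
python3 look.py dock1 .4515 .053 .0515
```

```text
[0.4493122  0.05283011 0.15220816]
[255 195   1] [259.58149317 193.85909569] [243 177  34  35 951] [0.45178097 0.05641197 0.0515    ]
0.05289526970068586 around [0.44809494 0.0358689  0.03782412] [0.46389518 0.0746487  0.03847597] [0.43588909 0.06345661 0.03928714]
```

View pics/dock1.png

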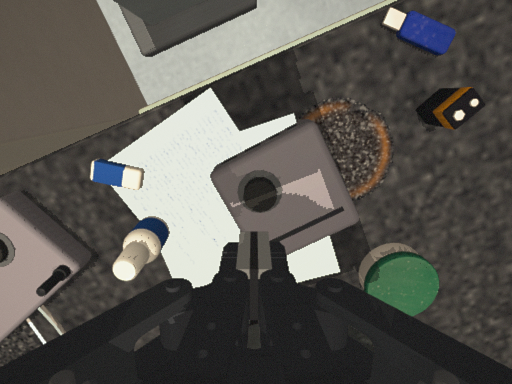

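Dock key at (260,194), i.e. (0.452, 0.056); battery, bottle and tin are well clear.

Call:
arm_command(
  steps=[
    {"linear": [0.12,0.16,-0.8],"rot": [0,0,0]},
    {"linear": [0,0,-0.8],"rot": [0,0,0]},
    {"linear": [0,0,-0.8],"rot": [0,0,0]},
    {"linear": [0,0,-0.8],"rot": [0,0,0]},
    {"linear": [0,0,-0.6],"rot": [0,0,0]},
  ],
)

```text
t: 8.13
tcp_pos: [0.4517, 0.0549, 0.0758]
ee_rot: [-0.001, 0.196, 0.981, -0.0]
wrist_force: [0.2, -0.6, -1.2]
grip_width: -0.0002
grip_force: 0.0
```

Call:
arm_command(
  steps=[
    {"linear": [0,0,0],"rot": [0,0,0]},
    {"linear": [0,0,0],"rot": [0,0,0]},
  ],
)

```text
t: 8.3
tcp_pos: [0.4518, 0.0552, 0.0767]
ee_rot: [-0.001, 0.196, 0.981, -0.0]
wrist_force: [0.8, -0.4, 0.4]
grip_width: 0.0003
grip_force: 0.0
```

Call:
arm_command(
  steps=[
    {"linear": [0,0.03,-0.3],"rot": [0,0,0]},
    {"linear": [0,0,-0.3],"rot": [0,0,0]},
    {"linear": [0,0,-0.2],"rot": [0,0,0]},
    {"linear": [0,0,0],"rot": [0,0,0]},
  ],
)

```text
t: 8.63
tcp_pos: [0.4519, 0.0566, 0.0606]
ee_rot: [-0.001, 0.195, 0.981, -0.0]
wrist_force: [-0.4, -0.6, -0.9]
grip_width: -0.0002
grip_force: 0.0
```

Call:
arm_command(
  steps=[
    {"linear": [0,0,-0.1],"rot": [0,0,0]},
    {"linear": [0,0,-0.1],"rot": [0,0,0]},
    {"linear": [0,0,0],"rot": [0,0,0]},
  ],
)

```text
t: 8.88
tcp_pos: [0.4526, 0.0567, 0.0575]
ee_rot: [0.0, 0.195, 0.981, -0.0]
wrist_force: [-0.9, -1.0, 2.3]
grip_width: -0.0003
grip_force: 1.0
```

Call:
arm_command(
  steps=[
    {"linear": [0,0,-0.1],"rot": [0,0,0]},
    {"linear": [0,0,-0.1],"rot": [0,0,0]},
    {"linear": [0,0,0],"rot": [0,0,0]},
  ],
)

```text
t: 9.13
tcp_pos: [0.4528, 0.0567, 0.0533]
ee_rot: [0.0, 0.195, 0.981, 0.0]
wrist_force: [0.5, 0.0, 2.6]
grip_width: -0.0
grip_force: 1.0
```

Call:
arm_command(
  steps=[
    {"linear": [0,0,-0.05],"rot": [0,0,0]},
    {"linear": [0,0,-0.05],"rot": [0,0,0]},
    {"linear": [0,0,0],"rot": [0,0,0]},
  ],
)

```text
t: 9.38
tcp_pos: [0.4528, 0.0567, 0.0516]
ee_rot: [0.0, 0.195, 0.981, 0.0]
wrist_force: [-0.9, 0.6, 5.2]
grip_width: 0.0002
grip_force: 2.3
```

Call:
arm_command(
  steps=[
    {"linear": [0,0,-0.05],"rot": [0,0,0]},
    {"linear": [0,0,0],"rot": [0,0,0]},
  ],
)

```text
t: 9.55
tcp_pos: [0.4528, 0.0567, 0.0508]
ee_rot: [0.0, 0.195, 0.981, 0.0]
wrist_force: [-1.1, -0.0, 6.3]
grip_width: -0.0002
grip_force: 3.1
```

Force shows it has bottomed; add one more mm, then lift and check.

Call:
arm_command(
  steps=[
    {"linear": [0,0,-0.05],"rot": [0,0,0]},
    {"linear": [0,0,0],"rot": [0,0,0]},
  ],
)

```text
t: 9.72
tcp_pos: [0.4528, 0.0567, 0.05]
ee_rot: [0.0, 0.195, 0.981, 0.0]
wrist_force: [-1.7, 0.4, 7.3]
grip_width: -0.0001
grip_force: 3.9
```

Call:
arm_command(
  steps=[
    {"linear": [0,0,0.5],"rot": [0,0,0]},
    {"linear": [0,0,1],"rot": [0,0,0]},
    {"linear": [0,0,1],"rot": [0,0,0]},
    {"linear": [0,0,1],"rot": [0,0,0]},
    {"linear": [0,0,1],"rot": [0,0,0]},
  ],
)

```text
t: 10.13
tcp_pos: [0.4518, 0.0567, 0.1399]
ee_rot: [-0.001, 0.195, 0.981, -0.0]
wrist_force: [0.4, 0.1, 0.3]
grip_width: -0.0
grip_force: 0.0
```

Call:
arm_command(
  steps=[
    {"linear": [0,0,0.7],"rot": [0,0,0]},
    {"linear": [0,0,0],"rot": [0,0,0]},
    {"linear": [0,0,0],"rot": [0,0,0]},
  ],
)

```text
t: 10.38
tcp_pos: [0.4526, 0.0567, 0.1537]
ee_rot: [0.001, 0.195, 0.981, 0.0]
wrist_force: [0.8, 0.3, 0.1]
grip_width: 0.0001
grip_force: 0.0
```

```bash
python3 look.py dock2 .4518 .056 .046
```

```text
[0.45260245 0.05669204 0.15374107]
[253 189   1] [253.09882353 189.62941176] [237 174  33  33 850] [0.45238379 0.05621644 0.046     ]
0.047036612852493304 around [0.44648284 0.03594925 0.03939974] [0.46248284 0.07454387 0.03947832] [0.43475796 0.06345063 0.03958043]
```

Dock key is in (8 mm proud). On to the speaker.

Call:
arm_command(
  steps=[
    {"linear": [0.1,1,0],"rot": [0,0,0]},
    {"linear": [0.1,1,0],"rot": [0,0,0]},
    {"linear": [0.1,1,0],"rot": [0,0,0]},
    {"linear": [0.1,1,0],"rot": [0,0,0]},
    {"linear": [0.1,1,0],"rot": [0,0,0]},
  ],
)

```text
t: 10.85
tcp_pos: [0.4611, 0.1573, 0.1511]
ee_rot: [-0.002, 0.195, 0.981, -0.001]
wrist_force: [0.4, 0.4, -0.6]
grip_width: -0.0002
grip_force: 0.0
```

Call:
arm_command(
  steps=[
    {"linear": [0.1,1,0],"rot": [0,0,0]},
    {"linear": [0.1,1,0],"rot": [0,0,0]},
    {"linear": [0.1,1,0],"rot": [0,0,0]},
    {"linear": [0,1,0],"rot": [0,0,0]},
    {"linear": [0,1,0],"rot": [0,0,0]},
  ],
)

```text
t: 11.27
tcp_pos: [0.4671, 0.2572, 0.1509]
ee_rot: [-0.002, 0.195, 0.981, -0.001]
wrist_force: [-0.1, 0.3, 1.2]
grip_width: 0.0002
grip_force: 0.0
```

Call:
arm_command(
  steps=[
    {"linear": [0,1,0],"rot": [0,0,0]},
    {"linear": [0,1,0],"rot": [0,0,0]},
    {"linear": [0,1,0],"rot": [0,0,0]},
    {"linear": [0,1,0],"rot": [0,0,0]},
    {"linear": [0,1,0],"rot": [0,0,0]},
  ],
)

```text
t: 11.68
tcp_pos: [0.4671, 0.357, 0.1507]
ee_rot: [-0.002, 0.195, 0.981, -0.001]
wrist_force: [0.1, 0.5, 0.5]
grip_width: -0.0001
grip_force: 0.0
```

Call:
arm_command(
  steps=[
    {"linear": [0,0.25,0],"rot": [0,0,0]},
    {"linear": [0,0,0],"rot": [0,0,0]},
    {"linear": [0,0,0],"rot": [0,0,0]},
  ],
)

```text
t: 11.93
tcp_pos: [0.4677, 0.3609, 0.1517]
ee_rot: [-0.001, 0.195, 0.981, -0.001]
wrist_force: [0.0, 0.3, -0.9]
grip_width: -0.0003
grip_force: 0.0
```

```bash
python3 look.py sp1 .468 .362 .0495
```

```text
[0.46766849 0.36093309 0.15172011]
[256 192   1] [263.26343519 190.1369863 ] [247 173  34  36 949] [0.46886037 0.36795512 0.0495    ]
0.05071022458339189 around [0.464558   0.34718319 0.03606531] [0.48045752 0.38599244 0.03652579] [0.4525474  0.3746816  0.03688667]
```

View pics/sp1.png

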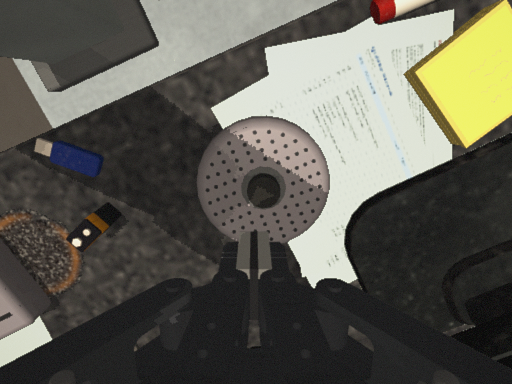

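Speaker key at (263,190), at (0.469, 0.368), in the puck's centre; nothing is nearby.

Call:
arm_command(
  steps=[
    {"linear": [0.06,0.35,-0.8],"rot": [0,0,0]},
    {"linear": [0,0,-0.8],"rot": [0,0,0]},
    {"linear": [0,0,-0.8],"rot": [0,0,0]},
    {"linear": [0,0,-0.8],"rot": [0,0,0]},
    {"linear": [0,0,-0.6],"rot": [0,0,0]},
  ],
)

```text
t: 12.4
tcp_pos: [0.4691, 0.3671, 0.0756]
ee_rot: [-0.001, 0.196, 0.981, -0.001]
wrist_force: [0.3, -0.5, -0.2]
grip_width: 0.0005
grip_force: 0.0
```

Call:
arm_command(
  steps=[
    {"linear": [0,0,0],"rot": [0,0,0]},
    {"linear": [0,0,0],"rot": [0,0,0]},
  ],
)

```text
t: 12.57
tcp_pos: [0.4693, 0.3678, 0.0766]
ee_rot: [-0.001, 0.196, 0.981, -0.001]
wrist_force: [-0.0, -0.1, 0.3]
grip_width: 0.0
grip_force: 0.0
```

Call:
arm_command(
  steps=[
    {"linear": [0,0,-0.3],"rot": [0,0,0]},
    {"linear": [0,0,-0.3],"rot": [0,0,0]},
    {"linear": [0,0,-0.3],"rot": [0,0,0]},
    {"linear": [0,0,0],"rot": [0,0,0]},
  ],
)

```text
t: 12.9
tcp_pos: [0.469, 0.3683, 0.0581]
ee_rot: [-0.001, 0.195, 0.981, -0.001]
wrist_force: [-0.0, -0.2, 0.0]
grip_width: 0.0002
grip_force: 0.0
```

Call:
arm_command(
  steps=[
    {"linear": [0,0,-0.1],"rot": [0,0,0]},
    {"linear": [0,0,-0.1],"rot": [0,0,0]},
    {"linear": [0,0,0],"rot": [0,0,0]},
  ],
)

```text
t: 13.15
tcp_pos: [0.4697, 0.3688, 0.0554]
ee_rot: [0.0, 0.195, 0.981, -0.0]
wrist_force: [-1.1, -1.2, 2.1]
grip_width: 0.0003
grip_force: 0.9
```

Call:
arm_command(
  steps=[
    {"linear": [0,0,-0.1],"rot": [0,0,0]},
    {"linear": [0,0,-0.05],"rot": [0,0,0]},
    {"linear": [0,0,0],"rot": [0,0,0]},
  ],
)

```text
t: 13.4
tcp_pos: [0.4699, 0.3689, 0.0525]
ee_rot: [0.0, 0.195, 0.981, 0.0]
wrist_force: [0.1, 0.3, 2.4]
grip_width: -0.0002
grip_force: 1.0
```

Call:
arm_command(
  steps=[
    {"linear": [0,0,-0.1],"rot": [0,0,0]},
    {"linear": [0,0,-0.05],"rot": [0,0,0]},
    {"linear": [0,0,0],"rot": [0,0,0]},
  ],
)

```text
t: 13.65
tcp_pos: [0.4699, 0.3689, 0.0497]
ee_rot: [0.0, 0.195, 0.981, 0.0]
wrist_force: [-0.9, -0.5, 4.4]
grip_width: 0.0003
grip_force: 2.3
```

Call:
arm_command(
  steps=[
    {"linear": [0,0,-0.05],"rot": [0,0,0]},
    {"linear": [0,0,0],"rot": [0,0,0]},
  ],
)

```text
t: 13.82
tcp_pos: [0.47, 0.3689, 0.0489]
ee_rot: [0.0, 0.195, 0.981, 0.0]
wrist_force: [-0.7, -0.9, 7.0]
grip_width: -0.0
grip_force: 3.0
```

Call:
arm_command(
  steps=[
    {"linear": [0,0,-0.05],"rot": [0,0,0]},
    {"linear": [0,0,0],"rot": [0,0,0]},
  ],
)

```text
t: 13.98
tcp_pos: [0.47, 0.3689, 0.0482]
ee_rot: [0.0, 0.195, 0.981, 0.0]
wrist_force: [-2.7, -0.2, 7.8]
grip_width: 0.0002
grip_force: 3.7
```

Call:
arm_command(
  steps=[
    {"linear": [0,0,0.5],"rot": [0,0,0]},
    {"linear": [0,0,1],"rot": [0,0,0]},
    {"linear": [0,0,1],"rot": [0,0,0]},
    {"linear": [0,0,1],"rot": [0,0,0]},
    {"linear": [0,0,1],"rot": [0,0,0]},
  ],
)

```text
t: 14.4
tcp_pos: [0.4692, 0.3683, 0.1378]
ee_rot: [-0.0, 0.195, 0.981, -0.0]
wrist_force: [0.8, 0.7, 0.9]
grip_width: -0.0001
grip_force: 0.0
```

Call:
arm_command(
  steps=[
    {"linear": [0,0,0.7],"rot": [0,0,0]},
    {"linear": [0,0,0],"rot": [0,0,0]},
    {"linear": [0,0,0],"rot": [0,0,0]},
  ],
)

```text
t: 14.65
tcp_pos: [0.4698, 0.3688, 0.1518]
ee_rot: [0.0, 0.195, 0.981, 0.0]
wrist_force: [-0.3, -0.1, -0.5]
grip_width: -0.0002
grip_force: 0.0
```

```bash
python3 look.py sp2 .469 .368 .044; python3 - <<'E'
from rig import arm
from h import *
S0=dict(np.load("top0.npz")); S=arm.snapshot("top")
for n,p,z in(("router",(342,231),.040),("dock",(251,214),.046)):
    c,_=blob(S0,*p);d,_=blob(S,*p);print(n,c,d)
E
```

```text
[0.46982545 0.36878712 0.1517805 ]
[252 189   1] [252.46546831 189.55156102] [ 232  174   43   33 1057] [0.46936474 0.36796273 0.044     ]
0.04496481104527763 around [0.46355287 0.34726661 0.03677688] [0.47950226 0.38597454 0.03717432] [0.45192954 0.37480329 0.03636402]
router [341.75       230.51315789] [341.8115942  230.55072464]
dock [251.         214.07142857] [251.06060606 214.15151515]
```

All three keys are 8 mm proud and the devices haven't moved.

```bash
python3 -c "
from rig import arm
print(arm.hand_in())"
```

```text
the job is handed in; nothing more can be done
None
```

I pressed the router, dock and speaker keys in that order; each stayed fully in (about 8 mm proud), the devices stayed in place, and I handed the job in at about 15 s; no verdict was returned.

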